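Prop a stained frame: packing, kickstand, hold

TASK

Take the solid round packing piece from the parts tray and stand it upright in the round recess of the jig's base, letting go of it. Then, with the frame still lying back on its rest, flip the folded prop leg down over its centre until it is home, and only then raise the frame by its top rail until it stands upright, with the leg's foot just over the packing piece. The frame falls back if let go, so finish while holding it upright by the top rail; leave everything else on the bench and in the tray where it is.

Things in the scene. Friction and masses are not known exactly. Their poses are not given: they have to be found in the camera images.
- jig: Fixed holding jig: pale plywood base board 275 (x, -120 to +155) x 250 (y, -125 to +125) x 18 mm, carrying a dark-stained frame. Origin on the bench under the middle of the frame's hinge line. x runs along the hinge line to the end with the leg; the frame lies back towards +y; z is up. A rest bar along x stands at y = +100 mm, top 58 mm above the bench.
- recess (a point): Centre of the floor of the round recess in the jig's base board: 44 mm diameter, 6 mm deep, floor 12 mm above the bench; at x = +115, y = -81 mm of the jig. Its axes are those of the jig.
- packing_center (a point): Centre (half-way up) of the packing piece: a loose solid round cylinder of pale wood, 36 mm diameter, 40 mm high, 40 g, standing on end in one of the tray's three compartments (its floor is 5 mm above the bench). It is the only solid round one of the three parts there. z is its axis.
- tray: Plywood parts tray, fixed, 296 (x) x 102 (y) x 28 mm high, walls 5 mm, three compartments in a row along its x axis at about -97, 0 and +97 mm, each about 92 mm square inside, holding one part each. Origin: centre of its underside.
- frame (a joint): Tilt of the frame about its hinge line (the jig's x axis, 30 mm above the bench), rad: 0 upright, -0.42 lying back on the rest towards the jig's +y; stop at +0.10. Two 18 x 20 mm posts, 168 mm wide overall, about 0.9 kg, with a shelf on the +y side whose weight makes it fall back whenever let go (about 1.5 N at the top rail holds it upright, about 3.5 N lifts it off the rest).
- top_rail: The frame's top rail, a round dark wood bar of 22 mm diameter, 132 mm long between the two posts, along the jig's x axis; open space of over 100 mm under it. Origin at its middle, 200 mm from the hinge line (so 230 mm above the bench when the frame is upright). Swings with the frame and can turn a little in its sockets, like a roller.
- leg (a joint): Angle of the prop leg about its pivot on the frame, rad: 0 folded up along the frame (pointing to its top), 2.44 (end stop) fully down, splayed out. It swings outward over the jig's -y side; an over-centre spring drives it back to 0 below about 1.2 and on to 2.44 above that, where it snaps home by itself. About 1 N at the foot flips it.
- leg_pivot (a point): The leg's pivot: a steel hub at the frame's +x end, 115 mm along the jig's x axis from the jig's origin and 130 mm up the frame from the hinge line. Its axes turn with the leg: z points along the leg to the foot.
- leg_foot (a point): Centre of the rubber ball foot (20 mm) at the end of the prop leg, a steel rod 12 mm thick, 126 mm from its pivot. The folded leg has 25 mm of air to the frame's end post along x and, beyond 50 mm from the pivot, nothing on either y side (nearer, its spring and lug stand on +y). Leg down and frame upright, the ball hangs 2 mm above the seated packing piece; frame lying back, about 30 mm above it.
- square_block: Not for this job, leave it where it is: square block of pale wood, 36 x 36 x 40 mm, in the tray. Origin at its underside (tools: on the bench under them).
- wood_ring: Not for this job, leave it where it is: ring of pale wood, 48 mm outside, 24 mm hole, 22 mm high, in the tray. Origin at its underside (tools: on the bench under them).
- glue: Not for this job, leave it where it is: white glue bottle, 60 mm diameter, 150 mm high. Origin at its underside (tools: on the bench under them).
- brush: Not for this job, leave it where it is: brush lying on the bench. Origin at its underside (tools: on the bench under them).
- offcut: Not for this job, leave it where it is: pale offcut, 120 x 45 x 18 mm, flat on the bench. Origin at its underside (tools: on the bench under them).
- screwdriver: Not for this job, leave it where it is: screwdriver lying on the bench. Origin at its underside (tools: on the bench under them).
- cup: Not for this job, leave it where it is: white cup, 76 mm diameter, 85 mm high. Origin at its underside (tools: on the bench under them).
Mind the look-alikes: they are no part of the job. Leave any grey or orange look-alike of the part that bears packing_center alone.

How it is judged:
On the way, in this order (a step that is already met when the one before it is completed fails the run):
1. the packing piece stands in the recess, let go, the leg still folded (horizontal distance between packing_center and recess below 0.01 m and height (world z) of packing_center below 0.0365 m and angle between packing_center's own z axis and vertical below 0.15 rad and contact force between the fingers and packing below 0.1 N and value of joint leg below 1 rad), for 0.2 s.
2. the leg is down and home while the frame lies back (value of joint leg above 2.3 rad and value of joint frame below -0.25 rad), for 0.2 s.
At the end, for the whole second after the job is handed in: The packing piece stands in the recess (centre within 10 mm of the recess's, on its floor, upright within 0.15 rad), the leg is down (joint above 2.3 of 2.44), and the frame is at rest upright within 0.08 rad, the fingers bearing on the top rail with more than 0.5 N (horizontal distance between packing_center and recess below 0.01 m and height (world z) of packing_center below 0.0365 m and angle between packing_center's own z axis and vertical below 0.15 rad and value of joint leg above 2.3 rad and value of joint frame between -0.08 and 0.08 rad and velocity of joint frame between -0.1 and 0.1 rad/s and contact force between the fingers and top_rail above 0.5 N); the arm keeps its last pose, push and grip.
It fails at once if the frame is raised before the leg is down (value of joint frame above -0.2 rad and value of joint leg below 2 rad).
It fails at once if a bystander is shifted by more than 30 mm (distance of any of square_block, wood_ring, glue, brush, offcut, screwdriver, cup from where it was at the start of the episode above 0.03 m).
It also fails if it takes over 58 s, if anything falls off the work surface, if the arm or the gripper's body presses on something with over 40 N, if the wrist force passes 120 N, or if a joint passes its speed limit or range.

ROBOT

A 6-joint arm with a two-finger parallel gripper is mounted at the origin on the work surface. World frame = base frame: x ahead of the robot, y to its left, z up, the work surface at z = 0. Lengths are in m, angles in rad, forces in N, time in s.
With the tool pointing down it reaches from about 0.4 to 0.825 m from the base axis. Payload 7 kg.
Tool frame: the origin (TCP) lies midway between the tips of the shut fingers; the grasp point (between the pads) lies hold_point_z behind it (hold_point_z is the distance from the TCP to the grasp point, in m); z points along the fingers, y is the line along which they close (so a half turn about z gives the same grasp; the last joint's range is limited). The gripper opens to 88 mm and grips with 3 to 60 N. Pads are 19 mm wide; open, the fingers measure 130 mm over their backs; the gripper's body (78 mm by 193 mm) begins 47 mm behind the grasp point.
Start: joints at [1.567, 0.359, 0.012, 0, -1.224, -0.288], TCP at [0.194, 0.646, 0.227] pointing down, gripper open.
Joint ranges: [-3.07, 3.07], [-1.43, 2.12], [-1.02, 1.25], [-3.03, 1.67], [-3.05, -0], [-3.03, 3.03]. Speed limits (rad/s): [2.39, 2.39, 3.01, 3.14, 3.14, 3.14].

INTERFACE

Orientations are given as [roll, pitch, yaw] about the fixed x, y, z axes, in that order (R = Rz(yaw) Ry(pitch) Rx(roll)).
In Python, from station import * gives the robot as it stands.
- The arm moves only by the tool apply_moves, never from a script. Its argument "steps" is a list of rows, each an object with "translation": the shift along the world's x, y, z scaled (see below), a list of three; "rotation": the turn, a rotation vector about the world's x, y, z scaled (see below), a list of three. A call has exactly 10 rows; each row is the pose to reach, as a shift and turn from the pose commanded when the call began; what a row does not reach only later rows make up. The controller multiplies each number of a shift by 250 mm and each number of a turn by 30 degrees. A row lasts 1/12 s, in which the tool goes at most 41.7 mm and 7.16 degrees, less where a joint would pass 70% of its speed; a pose out of reach is approached as far as the arm can. A call with a number of a shift or a turn outside -1 to 1 is refused whole. A call with a gripper value outside its range is refused whole. "jaw" is the closure, from -1 (fully open) to 1 (shut), so that 0 is half open, set as the call begins (left out, the last holds). The fingers move at their own pace and stop on an object; "newtons" is the grip in N (left out, the last holds). Time passes only in rows, so rows that repeat a pose let the fingers close, or fill a call up. It gives the time, the measured TCP pose, the force, the opening and the grip force at its end, in the units of the state.
- get_state(): the state, without advancing time (a new reading comes with each control period).
- grab_frame(name): name is "scene" or "top"; returns the picture (420x560x3 uint8, blue, green, red); there is no depth.
- camera_model(name): a dict with "fx", "fy", "cx", "cy" (pixels), "k1" (the pictures are not rectified: a ray, as slopes to the right and down, at radius r is drawn at 1 + k1 r^2 times it, then the intrinsics apply), "xyz" and "rotation" of the camera in the world. Camera axes: x right, y down, z forward; pixel columns grow to the right and rows downward; lengths in m; the calibration is good to about 2 mm. A picture is of the moment at which its call begins. camera_model takes no time and is no camera call.
- job_done(): hands the job in; it is judged then, once.
The state is a dict: "t": time; "q": joint angles; "qd": joint speeds; "joint_efforts": joint torques, N m; "eef_pos": TCP position; "ee_rot": TCP orientation; "force": force on the tool from outside, world axes, zero at the start; "moment": the same for the moment, N m; "width": finger opening in m; "gripper_force": force on a finger pad.
Only numpy, scipy, OpenCV 4.12 (cv2) and the standard library are available. Lean on these libraries where they do the work, as an engineer would, in place of code of your own. Each camera call takes 0.05 s, during which the arm holds its last target. There are 200 camera calls.

## Working session

There is one attempt and no reset: what is moved stays moved. The work goes in short steps, Python scripts to look and compute and a tool call to move; the robot and the scene stay as the last step left them, time stands still between calls to the robot, and variables do not carry over. Pictures are saved under pics/ and viewed, at most 10 in all, crops included, and the job is handed in when it is done.

Besides the shell and the picture viewer there is one more tool, called after "Emit:" as a command line: name --argument value ..., lists and objects as JSON in quotes. apply_moves: Moves the arm, as the interface text tells. Shifts and turns lie within -1 to 1; 1 stands for 250 mm of shift or 30 degrees of turn. Its arguments: {"type":"object","properties":{"steps":{"type":"array"},"jaw":{"type":"number"},"newtons":{"type":"number"}},"required":["steps"]}

```bash
mkdir -p pics; python3 - <<'E'
from station import *
import cv2
for n in("scene","top"):
    cv2.imwrite(f"pics/{n}0.png",grab_frame(n)); print(camera_model(n))
print(get_state())
E
```

```text
{'fx': 506.77730013955147, 'fy': 506.77730013955147, 'cx': 279.12146989134953, 'cy': 213.33650433154983, 'k1': -0.04155577577592739, 'xyz': array([1.27713158, 0.53928687, 1.17767361]), 'rotation': array([-2.42574635,  0.01943818,  2.26382176])}
{'fx': 469.28192545874634, 'fy': 469.28192545874634, 'cx': 282.2547398756345, 'cy': 204.1539604750177, 'k1': -0.11407652840580255, 'xyz': array([ 0.38271376, -0.04594419,  1.49123018]), 'rotation': array([-2.97734857,  0.00798274, -1.57151877])}
{'t': 0.1, 'q': array([ 1.56710500e+00,  3.59298627e-01,  1.11802149e-02, -2.84555559e-04,
       -1.22411965e+00, -2.88085231e-01]), 'qd': array([-0.00012986, -0.00148284,  0.0037018 ,  0.00039827, -0.00067446,
       -0.00181677]), 'joint_efforts': array([-1.53544024e-03, -5.84165418e+01,  2.93753064e+01,  7.01564535e+00,
        1.01342911e-02, -6.11078940e-05]), 'eef_pos': array([0.19408492, 0.64604908, 0.22574441]), 'ee_rot': array([ 3.14013432e+00, -1.53161248e-04, -2.91873328e-01]), 'force': array([-0.54613371,  0.1464863 ,  0.23090815]), 'moment': array([0.00501398, 0.01531009, 0.05763811]), 'gripper_force': 0.0, 'width': 0.08794087345642952}
```

View pics/scene0.png

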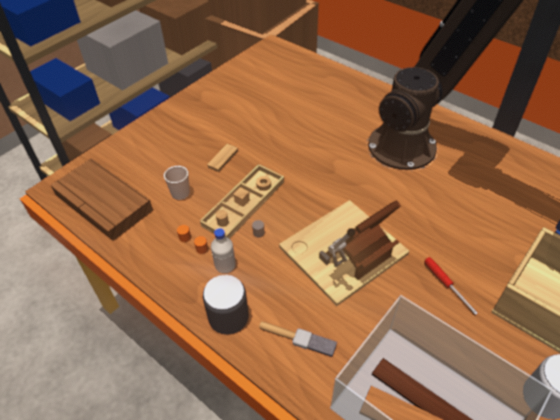

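View pics/top0.png

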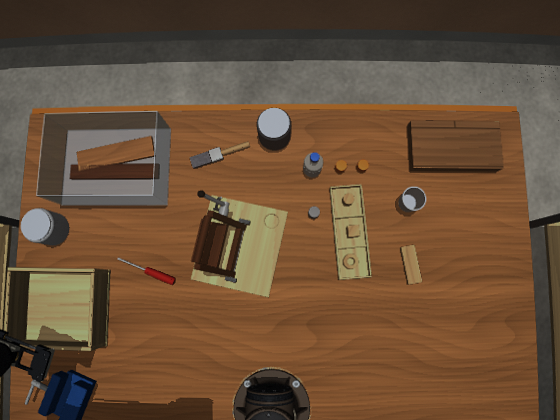

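The top view has up = world +x and left = +y. Candidates for the packing piece:
- tray parts at (348,198) and (353,230), and the ring at (350,261)
- grey look-alike at (314,212)
- orange look-alikes at (341,166) and (363,166)

The jig board is at about (240,245), with the recess at (271,220) and the folded leg from (222,207) to (201,193).

Next I'll take close crops.

```bash
python3 - <<'E'
import cv2,numpy as np
t=cv2.imread("pics/top0.png");s=cv2.imread("pics/scene0.png")
a=cv2.resize(t[180:300,185:295],None,fx=5,fy=5,interpolation=cv2.INTER_CUBIC)[:600]
b=cv2.resize(t[180:285,325:375],None,fx=5,fy=5,interpolation=cv2.INTER_CUBIC)
c=np.zeros((600,800,3),np.uint8);c[:600,:550]=a;c[:525,550:]=b
cv2.imwrite("pics/crop1.png",c)
a=cv2.resize(s[195:300,275:415],None,fx=4,fy=4,interpolation=cv2.INTER_CUBIC)
b=cv2.resize(s[160:240,198:290],None,fx=2.6,fy=2.6,interpolation=cv2.INTER_CUBIC)
c=np.zeros((600,800,3),np.uint8);c[:420,:560]=a;c[:b.shape[0],560:560+b.shape[1]]=b
cv2.imwrite("pics/crop2.png",c)
E
cat > h.py <<'E'
import numpy as np,cv2
from scipy.spatial.transform import Rotation as R
from station import *
def proj(n,P):
    c=camera_model(n);M=R.from_euler('xyz',c['rotation']).as_matrix()
    p=(np.atleast_2d(P)-c['xyz'])@M; u=p[:,:2]/p[:,2:]; u=u*(1+c['k1']*(u**2).sum(1,keepdims=True))
    return u*[c['fx'],c['fy']]+[c['cx'],c['cy']]
def at(n,px,z):
    c=camera_model(n);M=R.from_euler('xyz',c['rotation']).as_matrix()
    K=np.array([[c['fx'],0,c['cx']],[0,c['fy'],c['cy']],[0,0,1]])
    u=cv2.undistortPoints(np.array([[px]],float),K,np.array([c['k1'],0,0,0]))[0,0]
    d=M@np.r_[u,1]; return c['xyz']+d*(z-c['xyz'][2])/d[2]
E
```

```text
(no output)
```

View pics/crop1.png

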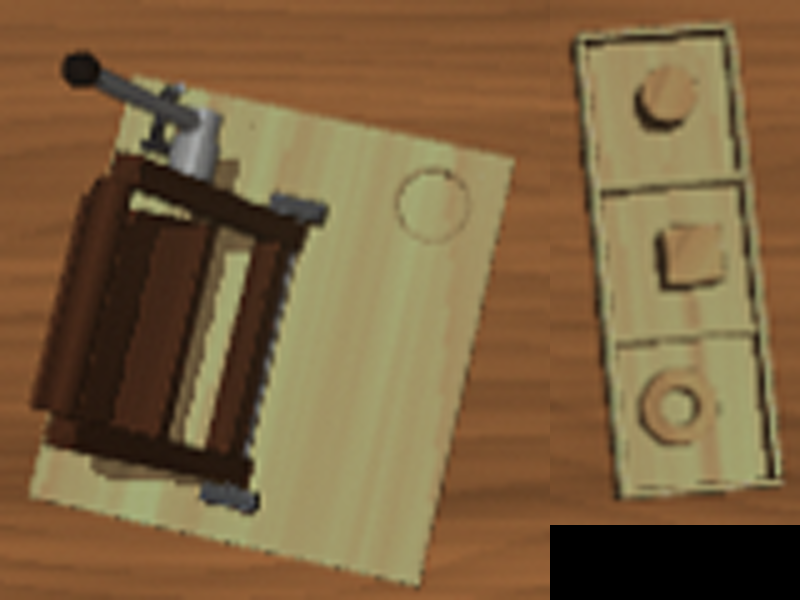

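View pics/crop2.png

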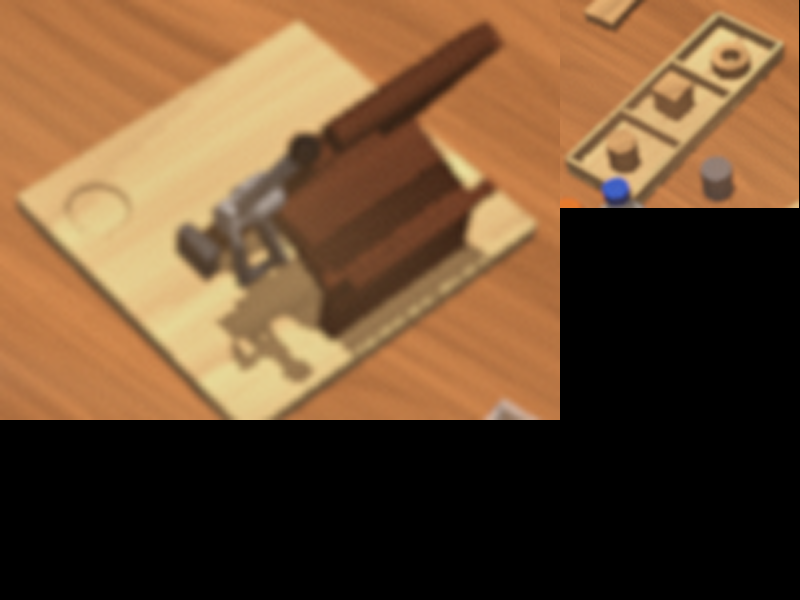

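The packing piece is the round part in the tray's +x compartment, with its top face at top px (348.7,198.9) and scene px (221.8,212.5). The middle part is square, the other is a ring, and the grey and orange ones are outside the tray. The jig recess is at about top px (271.3,220.8).

```bash
python3 - <<'E'
from h import *
from scipy.optimize import least_squares
f=lambda x,y:((x+.5)/5-.5+185,(y+.5)/5-.5+180)
g=lambda x,y:((x+.5)/4-.5+275,(y+.5)/4-.5+195)
J=[[.155,-.125,.018],[-.12,-.125,.018],[-.12,.125,.018],[.155,.125,.018],[.115,-.081,.018]]
tp=np.array([f(513,157),f(418,585),f(32,497),f(135,77),f(433,206)])
sp=np.array([g(20,200),g(298,22),g(535,228),g(98,208)]);Js=[J[0],J[1],J[2],J[4]]
def T(p,P): return R.from_euler('z',p[2]).apply(P)+[p[0],p[1],0]
F=lambda p:np.r_[(proj('top',T(p,J))-tp).ravel(),(proj('scene',T(p,Js))-sp).ravel()]
r=least_squares(F,[.4,.1,-.2]);p=r.x;print("jig",p,np.round(r.fun,1))
a=-.42; 
rail=[0,.2*np.sin(.42),.03+.2*np.cos(.42)]; foot=[.115,.256*np.sin(.42),.03+.256*np.cos(.42)];piv=[.115,.13*np.sin(.42),.03+.13*np.cos(.42)]
print(T(p,[[.115,-.081,.018],rail,foot,piv,[0,0,.23]]))
print(proj('top',T(p,[rail,foot,piv])),proj('scene',T(p,[rail,foot,piv])))
print(at('top',(348.7,198.9),.045),at('scene',(221.8,212.5),.045))
print("tray walls",[at('top',(325-.4+(x-550)/5,180-.4+y/5),.028) for x,y in((577,38),(732,24),(780,483),(620,497))])
print("ring,block",at('top',(325-.4+(675-550)/5,180-.4+407/5),.027),at('top',(325-.4+(697-550)/5,180-.4+253/5),.045))
for n,px in(('glue',(314,157)),('grey',(314,212))):print(n,at('top',px,.15 if n=='glue' else .04))
print(R.from_euler('xyz',[3.1416,0,-.292]).as_matrix())
E
```

```text
jig [ 0.48114565  0.106035   -0.220126  ] [-0.1 -0.1 -0.3  0.  -0.9 -0.4 -0.6 -0.8 -0.4 -0.7 -1.  -1.1 -0.2 -0.5
  0.6 -1.4 -0.1 -0.5]
[[0.57568413 0.00187899 0.018     ]
 [0.49895276 0.18561923 0.21261779]
 [0.61616379 0.18279227 0.26375077]
 [0.60494531 0.1326542  0.14870156]
 [0.48114565 0.106035   0.23      ]]
[[201.53504877 238.72906002]
 [200.34915441 193.25616969]
 [224.4637903  204.36897826]] [[376.56642837 216.58681168]
 [350.82314789 231.60923367]
 [332.97821666 247.81730221]]
[ 0.63868512 -0.24279036  0.045     ] [ 0.63746361 -0.24241347  0.045     ]
tray walls [array([ 0.67960248, -0.18637592,  0.028     ]), array([ 0.68859314, -0.28565357,  0.028     ]), array([ 0.3984203 , -0.30799873,  0.028     ]), array([ 0.39044496, -0.20838967,  0.028     ])]
ring,block [ 0.44581113 -0.24371035  0.027     ] [ 0.54009837 -0.25700103  0.045     ]
glue [ 0.74581057 -0.12913801  0.15      ]
grey [ 0.59818737 -0.13375665  0.04      ]
[[ 9.57670055e-01 -2.87868140e-01  2.11479744e-06]
 [-2.87868140e-01 -9.57670055e-01  7.03543707e-06]
 [ 0.00000000e+00 -7.34641021e-06 -1.00000000e+00]]
```

```bash
python3 -c "
import station; print([k for k in dir(station) if k[0]!='_']); print(getattr(station,'hold_point_z',None)); print(station.get_state().keys())"
```

```text
['Unreachable', 'camera_model', 'get_state', 'grab_frame', 'hold_point_z', 'job_done']
0.0188
dict_keys(['t', 'q', 'qd', 'joint_efforts', 'eef_pos', 'ee_rot', 'force', 'moment', 'gripper_force', 'width'])
```

Emit:
apply_moves --steps '[{"translation": [0.05,-0.08,0.06],"rotation": [0,0,-0.08]},{"translation": [0.1,-0.16,0.12],"rotation": [0,0,-0.16]},{"translation": [0.15,-0.24,0.18],"rotation": [0,0,-0.24]},{"translation": [0.2,-0.32,0.24],"rotation": [0,0,-0.32]},{"translation": [0.25,-0.4,0.3],"rotation": [0,0,-0.4]},{"translation": [0.3,-0.48,0.36],"rotation": [0,0,-0.48]},{"translation": [0.35,-0.56,0.42],"rotation": [0,0,-0.56]},{"translation": [0.4,-0.64,0.48],"rotation": [0,0,-0.64]},{"translation": [0.45,-0.72,0.54],"rotation": [0,0,-0.72]},{"translation": [0.5,-0.8,0.6],"rotation": [0,0,-0.8]}]' --jaw -0.3 --newtons 15

```text
t: 0.93
eef_pos: [0.3195, 0.4451, 0.377]
ee_rot: [3.141, -0.0, -0.713]
force: [0.3, -0.1, 0.1]
width: 0.0569
gripper_force: 0.0
```

Emit:
apply_moves --steps '[{"translation": [0.04,-0.09,0],"rotation": [0,0,-0.1]},{"translation": [0.08,-0.18,0],"rotation": [0,0,-0.2]},{"translation": [0.13,-0.28,0],"rotation": [0,0,-0.3]},{"translation": [0.17,-0.37,0],"rotation": [0,0,-0.4]},{"translation": [0.21,-0.46,0],"rotation": [0,0,-0.5]},{"translation": [0.25,-0.55,0],"rotation": [0,0,-0.6]},{"translation": [0.3,-0.64,0],"rotation": [0,0,-0.7]},{"translation": [0.34,-0.73,0],"rotation": [0,0,-0.8]},{"translation": [0.38,-0.83,0],"rotation": [0,0,-0.9]},{"translation": [0.42,-0.92,0],"rotation": [0,0,-1]}]'

```text
t: 1.77
eef_pos: [0.4243, 0.215, 0.3764]
ee_rot: [3.141, 0.0, -1.237]
force: [-0.1, 0.1, 0.3]
width: 0.0569
gripper_force: 0.0
```

Emit:
apply_moves --steps '[{"translation": [0.04,-0.09,0],"rotation": [0,0,-0.1]},{"translation": [0.08,-0.18,0],"rotation": [0,0,-0.2]},{"translation": [0.13,-0.28,0],"rotation": [0,0,-0.3]},{"translation": [0.17,-0.37,0],"rotation": [0,0,-0.4]},{"translation": [0.21,-0.46,0],"rotation": [0,0,-0.5]},{"translation": [0.25,-0.55,0],"rotation": [0,0,-0.6]},{"translation": [0.3,-0.64,0],"rotation": [0,0,-0.7]},{"translation": [0.34,-0.73,0],"rotation": [0,0,-0.8]},{"translation": [0.38,-0.83,0],"rotation": [0,0,-0.9]},{"translation": [0.42,-0.92,0],"rotation": [0,0,-1]}]'

```text
t: 2.6
eef_pos: [0.5293, -0.015, 0.3763]
ee_rot: [3.141, -0.0, -1.76]
force: [0.7, 0.6, 0.2]
width: 0.0569
gripper_force: 0.0
```

Emit:
apply_moves --steps '[{"translation": [0.04,-0.09,0],"rotation": [0,0,-0.1]},{"translation": [0.08,-0.18,0],"rotation": [0,0,-0.2]},{"translation": [0.13,-0.28,-0.1],"rotation": [0,0,-0.3]},{"translation": [0.17,-0.37,-0.2],"rotation": [0,0,-0.4]},{"translation": [0.21,-0.46,-0.3],"rotation": [0,0,-0.5]},{"translation": [0.25,-0.55,-0.4],"rotation": [0,0,-0.6]},{"translation": [0.3,-0.64,-0.5],"rotation": [0,0,-0.7]},{"translation": [0.34,-0.73,-0.6],"rotation": [0,0,-0.8]},{"translation": [0.38,-0.83,-0.7],"rotation": [0,0,-0.9]},{"translation": [0.42,-0.92,-0.8],"rotation": [0,0,-1]}]'

```text
t: 3.43
eef_pos: [0.6342, -0.2449, 0.1748]
ee_rot: [3.141, -0.0, -2.284]
force: [0.3, 0.8, 0.6]
width: 0.057
gripper_force: 0.0
```

Emit:
apply_moves --steps '[{"translation": [0.015,0.01,-0.08],"rotation": [0,0,0]},{"translation": [0.015,0.01,-0.16],"rotation": [0,0,0]},{"translation": [0.015,0.01,-0.24],"rotation": [0,0,0]},{"translation": [0.015,0.01,-0.32],"rotation": [0,0,0]},{"translation": [0.015,0.01,-0.4],"rotation": [0,0,0]},{"translation": [0.015,0.01,-0.46],"rotation": [0,0,0]},{"translation": [0.015,0.01,-0.52],"rotation": [0,0,0]},{"translation": [0.015,0.01,-0.57],"rotation": [0,0,0]},{"translation": [0.015,0.01,-0.62],"rotation": [0,0,0]},{"translation": [0.015,0.01,-0.62],"rotation": [0,0,0]}]'

```text
t: 4.27
eef_pos: [0.6362, -0.2407, 0.0184]
ee_rot: [3.138, -0.002, -2.282]
force: [-0.3, -0.2, -0.3]
width: 0.0568
gripper_force: 0.0
```

Emit:
apply_moves --steps '[{"translation": [0,0,0],"rotation": [0,0,0]},{"translation": [0,0,0],"rotation": [0,0,0]},{"translation": [0,0,0],"rotation": [0,0,0]},{"translation": [0,0,0],"rotation": [0,0,0]},{"translation": [0,0,0],"rotation": [0,0,0]},{"translation": [0,0,0],"rotation": [0,0,0]},{"translation": [0,0,0.04],"rotation": [0,0,0]},{"translation": [0,0,0.1],"rotation": [0,0,0]},{"translation": [0,0,0.2],"rotation": [0,0,0]},{"translation": [0,0,0.3],"rotation": [0,0,0]}]' --jaw 1 --newtons 15

```text
t: 5.1
eef_pos: [0.6371, -0.241, 0.0971]
ee_rot: [3.14, -0.001, -2.282]
force: [0.8, 0.3, -1.0]
width: 0.0356
gripper_force: 15.0
```

```bash
python3 - <<'E'
from h import *
a=grab_frame('top')[150:270,250:400];b=grab_frame('scene')[140:260,180:330]
cv2.imwrite('pics/g1.png',cv2.resize(np.vstack([a,b]),None,fx=2.5,fy=2.5,interpolation=2))
s=get_state();print(s['eef_pos'],s['width'],s['gripper_force'],s['ee_rot'])
E
```

```text
[ 0.64064408 -0.24174331  0.10215558] 0.03567902938661599 14.999906122684479 [-3.13482128  0.00343551 -2.28061653]
```

View pics/g1.png

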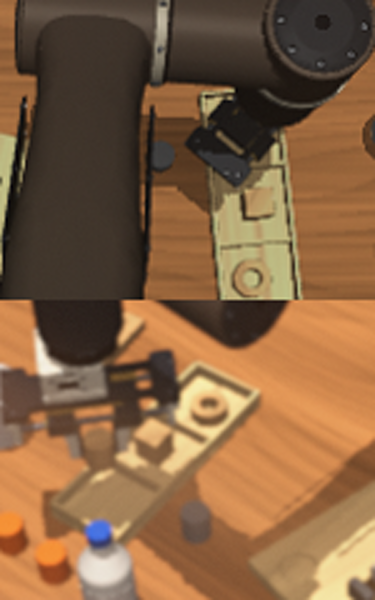

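The packing piece is held (36 mm opening), and its compartment is empty in the scene view. The block and ring are untouched.

Emit:
apply_moves --steps '[{"translation": [-0.02,0.08,0.04],"rotation": [0,0,0.1]},{"translation": [-0.05,0.18,0.1],"rotation": [0,0,0.2]},{"translation": [-0.07,0.28,0.1],"rotation": [0,0,0.3]},{"translation": [-0.1,0.4,0.1],"rotation": [0,0,0.42]},{"translation": [-0.13,0.52,0.1],"rotation": [0,0,0.54]},{"translation": [-0.16,0.64,0.1],"rotation": [0,0,0.66]},{"translation": [-0.19,0.76,0.1],"rotation": [0,0,0.78]},{"translation": [-0.22,0.86,0.1],"rotation": [0,0,0.88]},{"translation": [-0.24,0.94,0.08],"rotation": [0,0,0.94]},{"translation": [-0.25,0.974,0.06],"rotation": [0,0,0.94]}]'

```text
t: 6.03
eef_pos: [0.5749, 0.0047, 0.1121]
ee_rot: [-3.141, 0.001, -1.786]
force: [0.1, -0.5, -0.2]
width: 0.035
gripper_force: 15.0
```

Emit:
apply_moves --steps '[{"translation": [0,0,-0.04],"rotation": [0,0,0]},{"translation": [0,0,-0.08],"rotation": [0,0,0]},{"translation": [0,0,-0.12],"rotation": [0,0,0]},{"translation": [0,0,-0.15],"rotation": [0,0,0]},{"translation": [0,0,-0.18],"rotation": [0,0,0]},{"translation": [0,0,-0.2],"rotation": [0,0,0]},{"translation": [0,0,-0.22],"rotation": [0,0,0]},{"translation": [0,0,-0.22],"rotation": [0,0,0]},{"translation": [0,0,-0.22],"rotation": [0,0,0]},{"translation": [0,0,-0.22],"rotation": [0,0,0]}]'

```text
t: 6.87
eef_pos: [0.5758, 0.0024, 0.0569]
ee_rot: [-3.141, 0.0, -1.789]
force: [-1.2, 0.1, -0.2]
width: 0.0357
gripper_force: 15.0
```

```bash
python3 - <<'E'
from h import *
a=grab_frame('top')[180:300,185:305];b=grab_frame('scene')[185:305,270:390]
cv2.imwrite('pics/g2.png',cv2.resize(np.hstack([a,b]),None,fx=3.3,fy=3.3,interpolation=2))
for i in range(3):
  grab_frame('top');s=get_state();print(s['eef_pos'],s['force'],s['ee_rot'])
E
```

```text
[0.57573521 0.00254895 0.05703393] [ 0.62941939  0.84363841 -0.28486612] [-3.14081488e+00  4.13819623e-04 -1.78911645e+00]
[0.57567322 0.00255654 0.057007  ] [ 0.26229977  0.38258098 -0.99112059] [-3.14092142e+00  4.04593698e-04 -1.78923139e+00]
[0.57562966 0.00255968 0.05693331] [0.16410808 0.69831154 0.07291494] [-3.14101100e+00  3.43405574e-04 -1.78914211e+00]
```

View pics/g2.png

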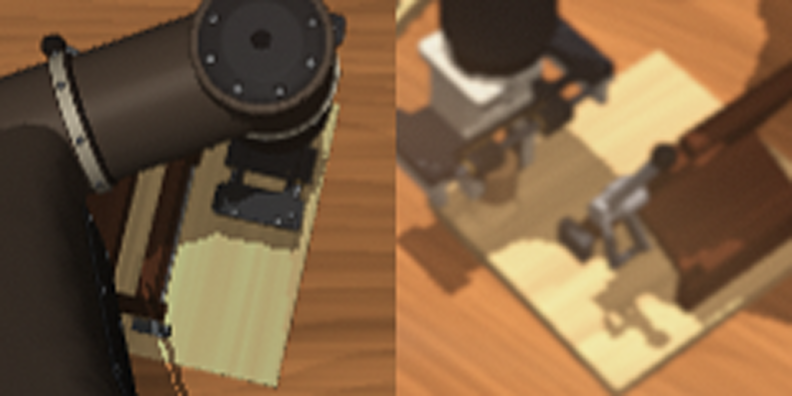

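The piece is over the board and the recess is hidden by the gripper, so I'll lower gently and watch the force.

Emit:
apply_moves --steps '[{"translation": [0,0,-0.02],"rotation": [0,0,0]},{"translation": [0,0,-0.04],"rotation": [0,0,0]},{"translation": [0,0,-0.06],"rotation": [0,0,0]},{"translation": [0,0,-0.08],"rotation": [0,0,0]},{"translation": [0,0,-0.09],"rotation": [0,0,0]},{"translation": [0,0,-0.1],"rotation": [0,0,0]},{"translation": [0,0,-0.11],"rotation": [0,0,0]},{"translation": [0,0,-0.115],"rotation": [0,0,0]},{"translation": [0,0,-0.118],"rotation": [0,0,0]},{"translation": [0,0,-0.118],"rotation": [0,0,0]}]'

```text
t: 7.95
eef_pos: [0.5753, 0.0023, 0.0287]
ee_rot: [-3.141, -0.0, -1.789]
force: [-6.9, 1.0, 18.1]
width: 0.0354
gripper_force: 15.0
```

Emit:
apply_moves --steps '[{"translation": [0,0,0.006],"rotation": [0,0,0]},{"translation": [-0.004,0,0.006],"rotation": [0,0,0]},{"translation": [-0.008,0,0.006],"rotation": [0,0,0]},{"translation": [-0.008,0,0.006],"rotation": [0,0,0]},{"translation": [-0.008,0,0.004],"rotation": [0,0,0]},{"translation": [-0.008,0,0.002],"rotation": [0,0,0]},{"translation": [-0.008,0,0],"rotation": [0,0,0]},{"translation": [-0.008,0,0],"rotation": [0,0,0]},{"translation": [-0.008,0,0],"rotation": [0,0,0]},{"translation": [-0.008,0,0],"rotation": [0,0,0]}]'

```text
t: 8.78
eef_pos: [0.574, 0.0026, 0.0287]
ee_rot: [-3.14, 0.0, -1.789]
force: [-4.9, 1.4, 18.0]
width: 0.0354
gripper_force: 15.0
```

```bash
python3 - <<'E'
from h import *
b=grab_frame('scene')[195:275,270:350]
cv2.imwrite('pics/g3.png',cv2.resize(b,None,fx=7,fy=7,interpolation=2))
for i in range(2):
  grab_frame('top');s=get_state();print(s['eef_pos'],s['force'],s['ee_rot'])
E
```

```text
[0.57397275 0.00259939 0.02865538] [-5.11996329  0.66666838 17.39849636] [-3.14033336e+00  2.54504292e-04 -1.78847180e+00]
[0.57398493 0.00259304 0.02866714] [-4.36427377  1.21502958 18.20532278] [-3.14031362e+00  2.86235775e-04 -1.78853012e+00]
```

View pics/g3.png

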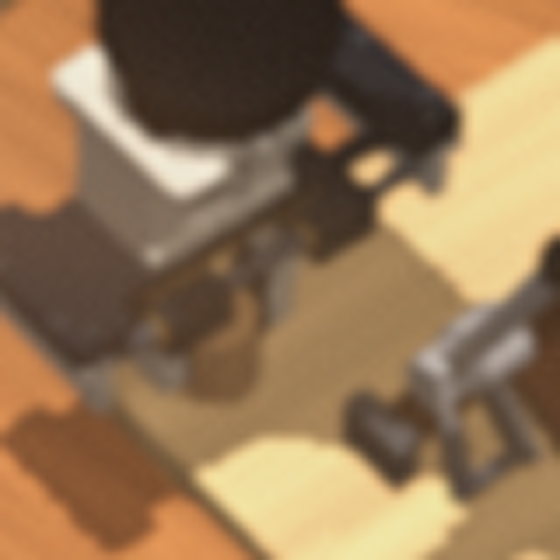

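```bash
python3 - <<'E'
from h import *
th=np.linspace(0,2*np.pi,73)
for z in(.012,.018,.014):
  for c in((.574,.0026),):
    q=proj('scene',np.c_[c[0]+.018*np.cos(th),c[1]+.018*np.sin(th),0*th+z]);i=q[:,1].argmax()
    print(z,'bottom',(q[i]-[270,195])*7+3,'L/R',((q[:,0].min()-270)*7+3,(q[:,0].max()-270)*7+3))
q=proj('scene',np.c_[.5757+.022*np.cos(th),.0019+.022*np.sin(th),0*th+.018]);print('rim x',(q[:,0].min()-270)*7+3,(q[:,0].max()-270)*7+3,'y',(q[:,1].min()-195)*7+3,(q[:,1].max()-195)*7+3)
# actual rim from first pic
s=cv2.imread('pics/scene0.png');print('rim seen in scene0 (crop7 px): x',((64/4+275)-270)*7,((132/4+275)-270)*7,'y',((182/4+195)-195)*7,((235/4))*7)
E
```

```text
0.012 bottom [211.61157492 403.61047621] L/R (np.float64(166.46388206549256), np.float64(253.99217191882008))
0.018 bottom [211.78134724 394.7904492 ] L/R (np.float64(166.4908653867899), np.float64(254.29276214087253))
0.014 bottom [211.66805526 400.67665026] L/R (np.float64(166.4728635427811), np.float64(254.09217109710522))
rim x 152.808346139472 260.16092243178565 y 318.9239684210317 404.4529336626291
rim seen in scene0 (crop7 px): x 147.0 266.0 y 318.5 411.25
```

Emit:
apply_moves --steps '[{"translation": [0,0,0.004],"rotation": [0,0,0]},{"translation": [0,0,0.008],"rotation": [0,0,0]},{"translation": [0,0,0.008],"rotation": [0,0,0]},{"translation": [0,0,0.008],"rotation": [0,0,0]},{"translation": [0,0,0.008],"rotation": [0,0,0]},{"translation": [0,0,0.008],"rotation": [0,0,0]},{"translation": [0,0,0.008],"rotation": [0,0,0]},{"translation": [0,0,0.008],"rotation": [0,0,0]},{"translation": [0,0,0.008],"rotation": [0,0,0]},{"translation": [0,0,0.008],"rotation": [0,0,0]}]'

```text
t: 9.77
eef_pos: [0.5734, 0.0024, 0.0289]
ee_rot: [3.141, -0.0, -1.789]
force: [-0.5, 0.4, -0.9]
width: 0.0359
gripper_force: 15.0
```

Emit:
apply_moves --steps '[{"translation": [0,0,0],"rotation": [0,0,0]},{"translation": [0,0,0],"rotation": [0,0,0]},{"translation": [0,0,0],"rotation": [0,0,0]},{"translation": [0,0,0.1],"rotation": [0,0,0]},{"translation": [0,0,0.25],"rotation": [0,0,0]},{"translation": [0,0,0.4],"rotation": [0,0,0]},{"translation": [0,0,0.55],"rotation": [0,0,0]},{"translation": [0,0,0.7],"rotation": [0,0,0]},{"translation": [0,0,0.85],"rotation": [0,0,0]},{"translation": [0,0,0.9],"rotation": [0,0,0]}]' --jaw -0.3

```text
t: 10.6
eef_pos: [0.5756, 0.0024, 0.2607]
ee_rot: [-3.134, 0.003, -1.789]
force: [1.8, -0.8, 1.4]
width: 0.0567
gripper_force: 0.0
```

```bash
python3 - <<'E'
from h import *
b=grab_frame('scene');cv2.imwrite('pics/full4.png',b)
a=grab_frame('top');cv2.imwrite('pics/fulltop4.png',a)
cv2.imwrite('pics/g4.png',cv2.resize(np.hstack([b[195:275,270:350],a[190:270,230:310]]),None,fx=5,fy=5,interpolation=2))
s=get_state();print(s['t'],s['eef_pos'])
th=np.linspace(0,2*np.pi,73)
for z in(.052,.058):
    q=proj('scene',np.c_[.5757+.018*np.cos(th),.0019+.018*np.sin(th),0*th+z]);m=(q.max(0)+q.min(0))/2
    print((m-[270,195])*5+2, proj('top',[[.5757,.0019,z]]))
E
```

```text
10.7 [0.57504992 0.00269679 0.25810405]
[147.9708621  221.49847592] [[270.46030957 218.7054746 ]]
[148.08348669 214.90049567] [[270.39644458 218.44673578]]
```

View pics/g4.png

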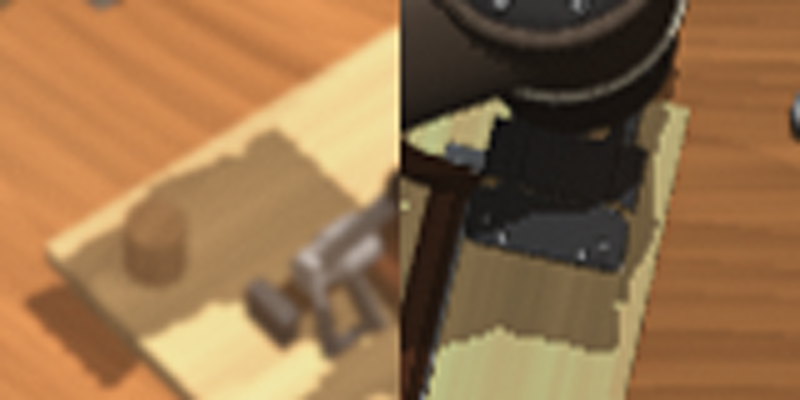

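Emit:
apply_moves --steps '[{"translation": [0,0,0.1],"rotation": [0,0,0.1]},{"translation": [0,0,0.2],"rotation": [0,0,0.2]},{"translation": [0,0.03,0.3],"rotation": [0,0,0.3]},{"translation": [0.02,0.1,0.4],"rotation": [0,0,0.4]},{"translation": [0.05,0.2,0.43],"rotation": [0,0,0.5]},{"translation": [0.08,0.3,0.43],"rotation": [0,0,0.6]},{"translation": [0.1,0.4,0.43],"rotation": [0,0,0.7]},{"translation": [0.13,0.5,0.43],"rotation": [0,0,0.8]},{"translation": [0.15,0.6,0.43],"rotation": [0,0,0.9]},{"translation": [0.18,0.7,0.43],"rotation": [0,0,1]}]' --jaw 1

```text
t: 11.53
eef_pos: [0.6181, 0.1787, 0.3605]
ee_rot: [3.14, 0.0, -1.263]
force: [0.6, 1.1, -0.3]
width: 0.0015
gripper_force: 0.0
```

Emit:
apply_moves --steps '[{"translation": [0.02,0.1,0],"rotation": [0,0,0.1]},{"translation": [0.04,0.2,0],"rotation": [0,0,0.2]},{"translation": [0.045,0.22,0],"rotation": [0,0,0.3]},{"translation": [0.045,0.22,0],"rotation": [0,0,0.4]},{"translation": [0.045,0.22,0],"rotation": [0,0,0.5]},{"translation": [0.045,0.22,0],"rotation": [0,0,0.6]},{"translation": [0.045,0.22,0],"rotation": [0,0,0.7]},{"translation": [0.045,0.22,0],"rotation": [0,0,0.8]},{"translation": [0.045,0.22,0],"rotation": [0,0,0.9]},{"translation": [0.045,0.22,0],"rotation": [0,0,1]}]'

```text
t: 12.37
eef_pos: [0.6294, 0.2324, 0.3602]
ee_rot: [3.14, 0.001, -0.739]
force: [0.1, -0.2, -0.2]
width: 0.0003
gripper_force: 0.0
```

```bash
python3 - <<'E'
from h import *
b=grab_frame('scene');cv2.imwrite('pics/full5.png',b)
a=grab_frame('top');cv2.imwrite('pics/fulltop5.png',a)
x=cv2.resize(b[200:270,270:340],None,fx=8,fy=8,interpolation=2)[:,:400];y=cv2.resize(a[195:245,245:295],None,fx=8,fy=8,interpolation=2)
c=np.zeros((560,800,3),np.uint8);c[:,:400]=x;c[:400,400:]=y;cv2.imwrite('pics/g5.png',c)
s=get_state();print(s['t'],s['eef_pos'],s['ee_rot'],s['width'])
for z in(.052,.058,.018): print(z,(proj('top',[[.5757,.0019,z]])-[245,195])*8+3.5+[400,0],(proj('scene',[[.5757,.0019,z]])-[270,200])*8+3.5)
E
```

```text
12.4667 [0.6294422  0.23243803 0.36026963] [ 3.13990392e+00  6.86712689e-04 -7.41193910e-01] 0.000553949838438843
0.052 [[607.18247658 193.14379684]] [[237.04923196 314.36734732]]
0.058 [[606.67155664 191.07388621]] [[237.22941055 303.80905098]]
0.018 [[610.00083523 204.56126709]] [[236.04784435 372.94908967]]
```

View pics/g5.png

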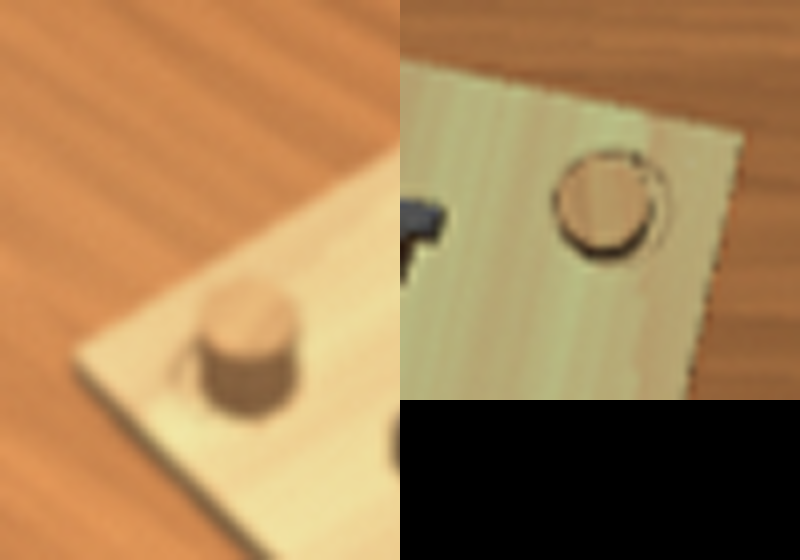

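```bash
python3 - <<'E'
from h import *
from scipy.optimize import least_squares
def tri(t,s):
    r=least_squares(lambda p:np.r_[proj('top',p)[0]-t,proj('scene',p)[0]-s],[.57,0,.05]);return r.x,r.fun
print('piece top',tri([270.06,219.8],[300.6,239.56]))
print('rim',tri([271.2,220.8],[299.1,246.6]))
print('tray piece',tri([348.7,198.9],[221.8,212.5]))
E
```

```text
piece top (array([0.5725368 , 0.00383525, 0.04727825]), array([-0.17647396,  0.1192729 , -0.19313457, -0.01795995]))
rim (array([0.57413702, 0.00082363, 0.01353171]), array([-0.00483271,  0.00327044, -0.00526583, -0.00049294]))
tray piece (array([ 0.63819311, -0.24223855,  0.04589732]), array([-0.13416024,  0.10501535, -0.15945801, -0.02641559]))
```

Triangulated, the piece's top stands 33.7 mm above the recess rim (34 expected if seated), and it is about 3 mm off centre within the 4 mm clearance. It is therefore seated and upright. Next I'll go behind the leg and flip it.

Emit:
apply_moves --steps '[{"translation": [0,0,0],"rotation": [0,0,0.2]},{"translation": [0,0,0],"rotation": [0,0,0.4]},{"translation": [0,0,0],"rotation": [0,0,0.6]},{"translation": [0,0,-0.03],"rotation": [0,0,0.8]},{"translation": [0,0,-0.12],"rotation": [0,0,1]},{"translation": [0,0,-0.22],"rotation": [0,0,1]},{"translation": [0,0,-0.32],"rotation": [0,0,1]},{"translation": [0,0,-0.41],"rotation": [0,0,1]},{"translation": [0,0,-0.47],"rotation": [0,0,1]},{"translation": [0,0,-0.5],"rotation": [0,0,1]}]'

```text
t: 13.3
eef_pos: [0.6284, 0.2318, 0.2331]
ee_rot: [3.139, 0.004, -0.221]
force: [-0.7, -0.2, -0.2]
width: 0.0006
gripper_force: 0.0
```

Emit:
apply_moves --steps '[{"translation": [-0.008,-0.035,0],"rotation": [0,0,0]},{"translation": [-0.015,-0.07,0],"rotation": [0,0,0]},{"translation": [-0.023,-0.105,0],"rotation": [0,0,0]},{"translation": [-0.03,-0.14,0],"rotation": [0,0,0]},{"translation": [-0.039,-0.175,0],"rotation": [0,0,0]},{"translation": [-0.047,-0.21,0],"rotation": [0,0,0]},{"translation": [-0.055,-0.245,0],"rotation": [0,0,0]},{"translation": [-0.063,-0.28,0],"rotation": [0,0,0]},{"translation": [-0.07,-0.315,0],"rotation": [0,0,0]},{"translation": [-0.078,-0.35,0],"rotation": [0,0,0]}]'

```text
t: 14.13
eef_pos: [0.6098, 0.1439, 0.2364]
ee_rot: [3.141, 0.0, -0.219]
force: [-0.0, 0.9, -0.4]
width: 0.0006
gripper_force: 0.3
```

Emit:
apply_moves --steps '[{"translation": [-0.008,-0.035,-0.01],"rotation": [0,0,0]},{"translation": [-0.015,-0.07,-0.02],"rotation": [0,0,0]},{"translation": [-0.023,-0.105,-0.03],"rotation": [0,0,0]},{"translation": [-0.03,-0.14,-0.045],"rotation": [0,0,0]},{"translation": [-0.039,-0.175,-0.06],"rotation": [0,0,0]},{"translation": [-0.047,-0.21,-0.075],"rotation": [0,0,0]},{"translation": [-0.055,-0.245,-0.09],"rotation": [0,0,0]},{"translation": [-0.063,-0.28,-0.105],"rotation": [0,0,0]},{"translation": [-0.07,-0.315,-0.115],"rotation": [0,0,0]},{"translation": [-0.078,-0.35,-0.12],"rotation": [0,0,0]}]'

```text
t: 14.97
eef_pos: [0.5903, 0.0565, 0.2059]
ee_rot: [3.141, 0.001, -0.219]
force: [0.2, -0.1, 0.4]
width: 0.0004
gripper_force: 0.0
```

```bash
python3 - <<'E'
from h import *
b=grab_frame('scene');s=get_state();print(s['t'],s['eef_pos'],s['ee_rot'],s['force'])
cv2.imwrite('pics/g6.png',cv2.resize(b[175:305,270:420],None,fx=4,fy=4,interpolation=2))
E
```

```text
15.0167 [0.58980756 0.05536014 0.20603657] [ 3.14093204e+00  9.21232213e-04 -2.19112807e-01] [-1.31613529 -2.1428246  -0.33826933]
```

View pics/g6.png

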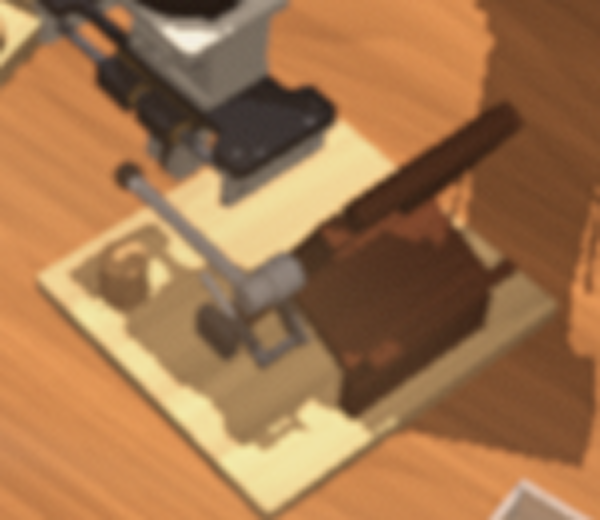

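The leg is past centre and swinging down, with the fingers clear of it. Next I'll rise and go over the rail, then check the foot numerically.

Emit:
apply_moves --steps '[{"translation": [0,0.0,0.1],"rotation": [0,0,0]},{"translation": [0,0.0,0.2],"rotation": [0,0,0]},{"translation": [0,0.03,0.3],"rotation": [0,0,0]},{"translation": [-0.05,0.09,0.4],"rotation": [0,0,0]},{"translation": [-0.12,0.18,0.42],"rotation": [0,0,0]},{"translation": [-0.2,0.28,0.42],"rotation": [0,0,0]},{"translation": [-0.27,0.38,0.42],"rotation": [0,0,0]},{"translation": [-0.33,0.46,0.42],"rotation": [0,0,0]},{"translation": [-0.368,0.515,0.42],"rotation": [0,0,0]},{"translation": [-0.368,0.515,0.42],"rotation": [0,0,0]}]' --jaw -0.4

```text
t: 15.85
eef_pos: [0.4973, 0.1881, 0.3122]
ee_rot: [-3.14, -0.001, -0.216]
force: [0.2, 0.3, 0.4]
width: 0.0594
gripper_force: 0.0
```

```bash
python3 - <<'E'
from h import *
b=grab_frame('scene');a=grab_frame('top');cv2.imwrite('pics/full7.png',b);s=get_state();print(s['t'],s['eef_pos'],s['width'])
p=[.48114565,.106035,-.220126]
for th in(2.0,2.3,2.44):
  d=-.42+th; P=[[.115,.13*np.sin(.42)-r*np.sin(d),.03+.13*np.cos(.42)+r*np.cos(d)] for r in(.06,.09,.126)]
  P=R.from_euler('z',p[2]).apply(P)+[p[0],p[1],0]
  for n,im in(('scene',b),('top',a)):
    q=np.round(proj(n,P)).astype(int);print(th,n,q.tolist(),[im[v,u].tolist() for u,v in q])
old=cv2.imread('pics/full5.png');g=cv2.cvtColor(b,6);o=cv2.cvtColor(old,6)
print(g[222:262:2,292:332:2])
E
```

```text
15.95 [0.49854341 0.18659674 0.31195293] 0.06082176002354771
2.0 scene [[318, 234], [310, 227], [301, 219]] [[144, 206, 233], [132, 192, 230], [76, 132, 200]]
2.0 top [[245, 209], [255, 211], [267, 214]] [[128, 128, 126], [119, 160, 163], [101, 148, 155]]
2.3 scene [[318, 238], [311, 234], [303, 229]] [[150, 194, 220], [139, 193, 229], [117, 176, 223]]
2.3 top [[244, 210], [254, 212], [265, 215]] [[140, 142, 140], [132, 131, 131], [20, 25, 31]]
2.44 scene [[319, 241], [312, 238], [304, 234]] [[153, 163, 179], [145, 156, 173], [85, 102, 125]]
2.44 top [[243, 210], [253, 212], [263, 215]] [[137, 139, 139], [137, 137, 137], [22, 28, 35]]
[[143 143 145 147 147 142 144 147 148 150 161 183 195 198 199 204 207 207
  206 207]
 [149 145 143 146 147 147 143 142 153 175 195 198 197 202 206 207 206 206
  207 210]
 [147 147 146 143 143 146 151 167 188 198 196 195 203 207 206 205 205 208
  209 208]
 [142 146 148 148 146 154 183 196 197 196 195 200 205 205 205 207 208 208
  208 212]
 [143 142 145 152 174 183 176 186 195 197 202 205 205 206 207 207 206 210
  211 211]
 [151 145 161 184 189 130  88 12
[... 543 characters left out ...]
 156 171
  179 178]
 [172 163  97  98  98  98  98 115 199 207 204 204 204 204 199 179 153 139
  144 165]
 [187 170  98  97  98 100  99 114 191 205 204 203 202 202 195 193 205 190
  128 116]
 [203 198 137 100  92  96 100 115 150 199 204 202 204 206 185 159 204 199
  125  97]
 [216 209 201 178 156 150 148 136 133 169 202 207 209 194 121 105 157 175
   91  87]
 [220 217 216 212 209 205 205 192 144 134 172 208 212 178  86  98 113 159
  122  81]
 [207 216 211 209 209 207 205 206 199 163 137 173 206 179  75  78  98 103
  103  99]
 [141 199 211 209 208 205 207 211 213 206 164 136 166 178 106  69  79 100
   92 106]
 [109 138 198 207 208 210 212 213 212 214 209 165 136 164 168 103  70  74
   74  88]]
```

The foot and rod read grey and dark at the predicted 2.44 rad pixels in both cameras (scene (304,234), top (263,215)), so the leg is home. Now I'll grip the rail.

Emit:
apply_moves --steps '[{"translation": [0,0,-0.06],"rotation": [0,0,0]},{"translation": [0,0,-0.12],"rotation": [0,0,0]},{"translation": [0,0,-0.18],"rotation": [0,0,0]},{"translation": [0,0,-0.24],"rotation": [0,0,0]},{"translation": [0,0,-0.3],"rotation": [0,0,0]},{"translation": [0,0,-0.35],"rotation": [0,0,0]},{"translation": [0,0,-0.4],"rotation": [0,0,0]},{"translation": [0,0,-0.44],"rotation": [0,0,0]},{"translation": [0,0,-0.467],"rotation": [0,0,0]},{"translation": [0,0,-0.467],"rotation": [0,0,0]}]'

```text
t: 16.78
eef_pos: [0.4984, 0.1853, 0.1933]
ee_rot: [3.14, 0.002, -0.219]
force: [-0.4, -0.5, -0.5]
width: 0.0617
gripper_force: 0.0
```

Emit:
apply_moves --steps '[{"translation": [0,0,0],"rotation": [0,0,0]},{"translation": [0,0,0],"rotation": [0,0,0]},{"translation": [0,0,0],"rotation": [0,0,0]},{"translation": [0,0,0],"rotation": [0,0,0]},{"translation": [0,0,0],"rotation": [0,0,0]},{"translation": [0,0,0],"rotation": [0,0,0]},{"translation": [0,0,0],"rotation": [0,0,0]},{"translation": [0,0,0],"rotation": [0,0,0]},{"translation": [0,0,0],"rotation": [0,0,0]},{"translation": [0,0,0],"rotation": [0,0,0]}]' --jaw 1 --newtons 20

```text
t: 17.62
eef_pos: [0.4986, 0.1857, 0.195]
ee_rot: [3.141, 0.0, -0.219]
force: [0.6, -4.2, 3.5]
width: 0.0213
gripper_force: 20.0
```

Gripped: 21.3 mm opening on the 22 mm rail. Now the arc to upright.

Emit:
apply_moves --steps '[{"translation": [-0.0065,-0.029,0.012],"rotation": [0,0,0]},{"translation": [-0.013,-0.058,0.024],"rotation": [0,0,0]},{"translation": [-0.02,-0.088,0.034],"rotation": [0,0,0]},{"translation": [-0.028,-0.125,0.045],"rotation": [0,0,0]},{"translation": [-0.036,-0.163,0.054],"rotation": [0,0,0]},{"translation": [-0.045,-0.202,0.06],"rotation": [0,0,0]},{"translation": [-0.054,-0.24,0.066],"rotation": [0,0,0]},{"translation": [-0.062,-0.28,0.068],"rotation": [0,0,0]},{"translation": [-0.068,-0.303,0.069],"rotation": [0,0,0]},{"translation": [-0.071,-0.319,0.07],"rotation": [0,0,0]}]'

```text
t: 18.45
eef_pos: [0.4806, 0.1054, 0.2125]
ee_rot: [-3.141, -0.0, -0.219]
force: [0.6, 1.5, -2.2]
width: 0.0214
gripper_force: 20.0
```

Emit:
apply_moves --steps '[{"translation": [0,0,0],"rotation": [0,0,0]},{"translation": [0,0,0],"rotation": [0,0,0]},{"translation": [0,0,0],"rotation": [0,0,0]},{"translation": [0,0,0],"rotation": [0,0,0]},{"translation": [0,0,0],"rotation": [0,0,0]},{"translation": [0,0,0],"rotation": [0,0,0]},{"translation": [0,0,0],"rotation": [0,0,0]},{"translation": [0,0,0],"rotation": [0,0,0]},{"translation": [0,0,0],"rotation": [0,0,0]},{"translation": [0,0,0],"rotation": [0,0,0]}]'

```text
t: 19.28
eef_pos: [0.4809, 0.1065, 0.2124]
ee_rot: [3.142, 0.0, -0.218]
force: [-0.5, 2.6, 1.5]
width: 0.0212
gripper_force: 20.0
```

```bash
python3 - <<'E'
from h import *
b=grab_frame('scene');a=grab_frame('top');s=get_state();print(s['t'],s['eef_pos'],s['width'],s['force'],s['gripper_force'])
p=[.48114565,.106035,-.220126]
print('jig',R.from_euler('z',-p[2]).apply(s['eef_pos']-np.array([p[0],p[1],0])))
for d in(2.34,2.44):
  P=[[.115,-r*np.sin(d),.16+r*np.cos(d)] for r in(.06,.09,.126)]
  P=R.from_euler('z',p[2]).apply(P)+[p[0],p[1],0]
  for n,im in(('scene',b),('top',a)):
    q=np.round(proj(n,P)).astype(int);print(d,n,q.tolist(),[im[v,u].tolist() for u,v in q])
q=np.round(proj('scene',[[.5725+.008,.0038,.045],[.5825,.011,.034]])).astype(int);print([b[v,u].tolist() for u,v in q])
E
```

```text
19.3833 [0.4809373  0.10647982 0.21238793] 0.021300696687260784 [-2.60916695  2.45190781  2.94104452] 19.99857008457184
jig [-0.00030045  0.0003886   0.21238793]
2.34 scene [[308, 232], [303, 232], [297, 232]] [[131, 177, 216], [136, 195, 234], [106, 163, 216]]
2.34 top [[257, 213], [265, 216], [273, 218]] [[106, 107, 107], [106, 108, 109], [23, 33, 41]]
2.44 scene [[309, 234], [305, 235], [299, 236]] [[110, 124, 145], [104, 118, 140], [84, 101, 125]]
2.44 top [[256, 213], [263, 215], [270, 218]] [[106, 106, 107], [104, 105, 105], [91, 93, 95]]
[[113, 171, 222], [61, 94, 128]]
```

```bash
python3 -c "from station import *; print(job_done())"
```

```text
the job is handed in; nothing more can be done
None
```

The job is handed in at about 19 s, but the hand-in call returned no verdict: the packing piece sits in the recess (about 3 mm off centre), the leg is down and home, and the gripper holds the frame upright by the top rail with 20 N.

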